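# Clear and open the water bath

## Task

Move the blue-handled spatula off the water bath's lid: lay it gently in the empty half of the white tray, flat and parallel with the two spatulas there, handle at the same end as theirs, and let go of it. Then lift the steel lid by its black knob, keeping it level, and finish while still holding it, steady and level, straight above the bath's opening and about 10 cm clear of the bath. Leave the other spatulas, the flask, the jug and the wash bottle where they are.

Things in the scene. Friction and masses are not known exactly. Their poses are not given: they have to be found in the camera images.
- bath: white box-shaped electric water bath, fixed, 150 mm high, with a flat top deck. Origin: at bench level under the centre of its round opening (194 mm across). In its own frame it covers x -135 to 135 and y -135 to 210; the module at its +y end carries a blue control panel. z up
- lid: round stainless lid, 220 mm across, rim 6 mm thick, closing the bath's opening; beneath it a plug 180 across reaches 10 mm into the opening. Origin: its centre, at the underside of the rim (so 150 mm above the bench while shut, its flat top at 156). z is its upward axis; loose, lifts straight off; about 450 g (hidden, 337 to 585), centre of mass on its axis
- lid_knob (a point): middle of the grip of the black knob at the centre of the lid: round, 32 mm across, from 18 to 46 mm above the lid's origin (this point at 32), on a stem 18 across
- spatula: lab spatula, 170 mm long, flat, its axis along its own x: a blue plastic handle 90 long x 14 wide x 12 high at the -x end (x -85 to +5), then a thin steel blade 3 high, 8 wide (16 in its last 30) to x = +85. Origin: mid-length, underside. 45 g. It starts flat on the lid's top, beside the knob (its axis about 65 mm from the knob's axis)
- spatula_grip (a point): point on the blue spatula's handle at its centre of mass (20 mm from its origin towards the handle end, 6 mm above its underside): the place to pinch it
- spatula_tip (a point): blade end of the blue spatula (x = +85 mm)
- tray: shallow white open tray, fixed, 220 (x) x 170 (y) x 18 high, walls and floor 4 thick. Origin: centre of its underside. The two spatulas in it lie along its x with their handles at its -x end, in its +y half (at about y = +25 and +55); its -y half is empty
- tray_free (a point): middle of the empty half of the tray, on its inner floor (tray x = 0, y = -40, z = 4 mm)
- spatula_a: lab spatula, 170 mm long, flat, its axis along its own x: a green plastic handle 90 long x 14 wide x 12 high at the -x end (x -85 to +5), then a thin steel blade 3 high, 8 wide (16 in its last 30) to x = +85. Origin: mid-length, underside. 45 g. Lies in the tray; leave it
- spatula_b: lab spatula, 170 mm long, flat, its axis along its own x: a yellow plastic handle 90 long x 14 wide x 12 high at the -x end (x -85 to +5), then a thin steel blade 3 high, 8 wide (16 in its last 30) to x = +85. Origin: mid-length, underside. 45 g. Lies in the tray; leave it
- flask: conical glass flask, 84 mm across, 125 high, standing on the bench; leave it. Origin: centre of its underside
- jug: clear plastic measuring jug with a handle, 84 mm across, 100 high, standing on the bench; leave it. Origin: centre of its underside
- wash_bottle: white bottle with a red cap, 64 mm across, 150 high, standing on the bench; leave it. Origin: centre of its underside
Mind the look-alikes: they are no part of the job. There is more than one size of the lid; the one meant has the size given above.

How it is judged:
By the outcome, as a careful person would: the job done as asked, in the order asked, and still so for the second after the job is handed in, while the arm keeps its last pose, push and grip.
It also fails if it takes over 56 s, if anything falls off the work surface, if the arm or the gripper's body presses on something with over 40 N, if the wrist force passes 120 N, or if a joint passes its speed limit or range.

## Robot

A 6-joint arm with a two-finger parallel gripper is mounted at the origin on the work surface. World frame = base frame: x ahead of the robot, y to its left, z up, the work surface at z = 0. Lengths are in m, angles in degrees, forces in N, time in s.
With the tool pointing down it reaches from about 0.3 to 0.75 m from the base axis. Payload 8.5 kg.
Tool frame: the origin (TCP) lies at the very end of the fingers, on their centre line; the grasp point (between the pads) lies 19 mm behind it; z points along the fingers, y is the line along which they close (so a half turn about z gives the same grasp; the last joint's range is limited). The gripper opens to 88 mm and grips with 3 to 60 N. Pads are 18 mm wide; open, the fingers measure 123 mm over their backs; the gripper's body (75 mm by 187 mm) begins 45 mm behind the grasp point.
Start: joints at [52.81, 21.807, 74.336, -0, 83.858, -12.336], TCP at [0.231, 0.499, 0.239] pointing down, gripper open.
Joint ranges: [-178.18, 178.18], [-50.72, 133.34], [12.68, 142.11], [-81.47, 261.47], [9.98, 163.14], [-165.26, 165.26]. Speed limits (degrees/s): [136.94, 136.94, 180, 180, 180, 180].

## Interface

Orientations are given as [roll, pitch, yaw] about the fixed x, y, z axes, in that order (R = Rz(yaw) Ry(pitch) Rx(roll)).
In Python, from rig import robot, imaging gives the robot as it stands.
- The arm moves only by the tool send_rows, never from a script. Its argument "deltas" is a list of rows, each a list of 4 numbers: the shift along the world's x, y, z in units of 30 mm (1.0 is 30 mm), then the turn about the world's z in units of 5 degrees (1.0 is 5 degrees). A call has 1 to 20 rows; each row shifts and turns the commanded pose from where the row before left it; what a row does not reach is not made up. A row lasts 1/10 s, in which the tool goes at most 50 mm and 8.59 degrees, less where a joint would pass 70% of its speed; a pose out of reach is approached as far as the arm can. A call is refused whole if a number of a shift passes 1 or a number of a turn 1, either way. A call with a gripper value outside its range is refused whole. "gripper" is the closure, from 0 (fully open) to 1 (shut), set as the call begins (left out, the last holds). The fingers move at their own pace and stop on an object; "newtons" is the grip in N (left out, the last holds). Time passes only in rows, so rows that do not move let the fingers close. It gives the time, the measured TCP pose, the force, the opening and the grip force at its end, in the units of the state.
- robot.state(): the state, without advancing time (a new reading comes with each control period).
- imaging.capture(name): name is "side" or "top"; returns a dict with "img" (480x640x3 uint8, red, green, blue), "fx", "fy", "cx", "cy" (pixels), "eye" and "rotation" of the camera in the world. Camera axes: x right, y up, looking along -z (the intrinsics and any distortion apply to the point x, -y, -z); pixel columns grow to the right and rows downward; lengths in m; the calibration is good to about 2 mm. A picture is of the moment at which its call begins. There is no depth.
- robot.job_done(): hands the job in; it is judged then, once.
The state is a dict: "time_s": time; "q": joint angles; "joint_velocities": joint speeds; "tau": joint torques, N m; "eef_pos": TCP position; "eef_rot": TCP orientation; "force": force on the tool from outside, world axes, zero at the start; "wrist_torque": the same for the moment, N m; "gripper_width": finger opening in m; "grip_force": force on a finger pad.
Only numpy, scipy, OpenCV 4.12 (cv2) and the standard library are available. Lean on these libraries where they do the work, as an engineer would, in place of code of your own. Each camera call takes 0.05 s, during which the arm holds its last target. There are 200 camera calls.

## Working session

There is one attempt and no reset: what is moved stays moved. The work goes in short steps, Python scripts to look and compute and a tool call to move; the robot and the scene stay as the last step left them, time stands still between calls to the robot, and variables do not carry over. Pictures are saved under pics/ and viewed, at most 10 in all, crops included, and the job is handed in when it is done.

Besides the shell and the picture viewer there is one more tool, called in YAML: its name, and indented under it one key for each argument. send_rows: Moves the arm, as the interface text tells. Its arguments: {"type":"object","properties":{"deltas":{"type":"array"},"gripper":{"type":"number"},"newtons":{"type":"number"}},"required":["deltas"]}

```bash
mkdir -p pics; ls; cat > h.py <<'E'
import numpy as np, cv2
from rig import robot, imaging
def snap(n,f):
    c=imaging.capture(n); cv2.imwrite(f'pics/{f}.png',c['img'][:,:,::-1]); np.save(f'pics/{f}.npy',{k:v for k,v in c.items()},allow_pickle=True); return c
def load(f): return np.load(f'pics/{f}.npy',allow_pickle=True).item()
def ray(c,u,v):
    d=np.array([(u-c['cx'])/c['fx'],-(v-c['cy'])/c['fy'],-1.]); return np.array(c['rotation'])@d
def atz(c,u,v,z):
    e=np.array(c['eye']); d=ray(c,u,v); return e+d*(z-e[2])/d[2]
def proj(c,p):
    q=np.array(c['rotation']).T@(np.array(p)-np.array(c['eye'])); return c['cx']-c['fx']*q[0]/q[2], c['cy']+c['fy']*q[1]/q[2]
E
python3 - <<'E'
from h import *
for n in('top','side'):
    c=snap(n,n+'0'); print(n,{k:v for k,v in c.items() if k!='img'})
print(robot.state())
E
```

```text
pics
top {'fx': 441.69280070469847, 'fy': 441.69280070469847, 'cx': 317.4848852686843, 'cy': 242.50763017143618, 'eye': array([ 0.32291632, -0.16976874,  1.17781732]), 'rotation': array([ 10.44659191,   1.68845691, -89.26675188])}
side {'fx': 532.1736316821759, 'fy': 532.1736316821759, 'cx': 321.19649770369307, 'cy': 237.32838417758148, 'eye': array([ 0.33860811, -1.10084872,  1.2067407 ]), 'rotation': array([ 41.19805238,   0.66185339, -12.24592173])}
{'time_s': 0.1, 'q': array([ 5.28074838e+01,  2.18355824e+01,  7.43781246e+01,  2.66145954e-04,
        8.38585043e+01, -1.23360695e+01]), 'joint_velocities': array([ 0.04501847, -0.13286897, -0.08890085,  0.05112797, -0.03926125,
       -0.00841354]), 'tau': array([ 4.60016046e-03, -4.38653433e+01, -2.24914849e+01,  7.14996457e-02,
        3.42318148e-02, -3.98186546e-05]), 'eef_pos': array([0.23103968, 0.49884513, 0.23822748]), 'eef_rot': array([-1.79929512e+02, -1.56860941e-02,  1.55143515e+02]), 'force': array([-0.7794135 ,  0.93685404,  0.11443447]), 'wrist_torque': array([-0.05946916,  0.04003596,  0.03535583]), 'grip_force': 0.0, 'gripper_width': 0.08803933875015292}
```

```bash
sed -i "s/np.array(c\['rotation'\])/R(c)/g" h.py; cat >> h.py <<'E'
from scipy.spatial.transform import Rotation
def R(c): return Rotation.from_euler('xyz',c['rotation'],degrees=True).as_matrix()
E
python3 -c "
from h import *
c=load('top0');print(atz(c,320,240,0),atz(c,0,0,0),atz(c,640,480,0),proj(c,atz(c,100,50,.1)))"
```

```text
[ 0.54668164 -0.13901509  0.        ] [1.29498031 0.8596881  0.        ] [-0.03887856 -0.92052235  0.        ] (np.float64(99.99999999999997), np.float64(49.99999999999997))
```

View pics/top0.png

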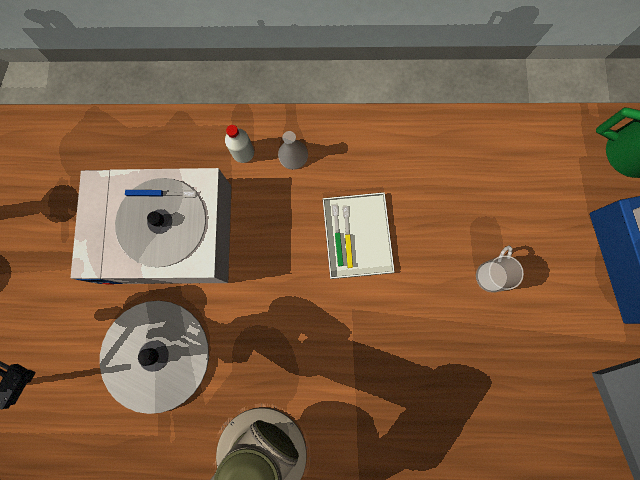

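View pics/side0.png

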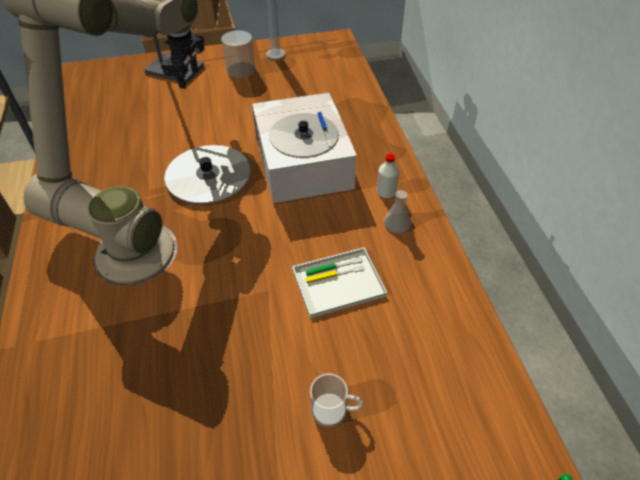

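Top view: there are two lid candidates. The one shut on the bath has its knob at (157,219) and the blue spatula on it, spanning (125,192) to (197,194). The other lies on the bench at (152,356). The lid on the bath fits; I'll check its size in the crop. The tray is at (323–394, 193–278), with its empty half on the right (image) and the handles at the bottom.

```bash
python3 - <<'E'
from h import *
c=load('top0'); i=c['img'][:,:,::-1]
a=cv2.resize(i[160:290,70:230],None,fx=5,fy=5,interpolation=cv2.INTER_CUBIC)[:600]
cv2.imwrite('pics/a.png',a[:600,:800])
b=cv2.resize(i[185:285,315:405],None,fx=6,fy=6,interpolation=cv2.INTER_CUBIC)
cv2.imwrite('pics/b.png',b)
E
```

```text
(no output)
```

View pics/a.png

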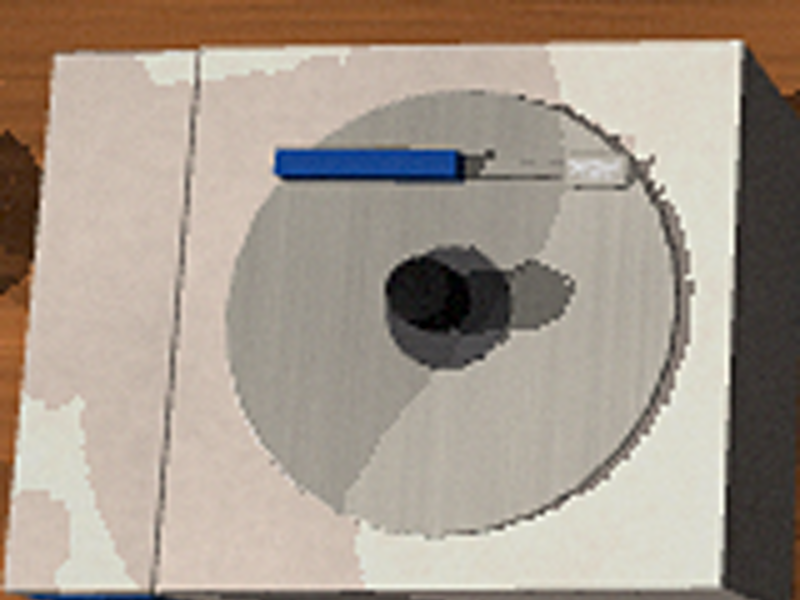

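View pics/b.png

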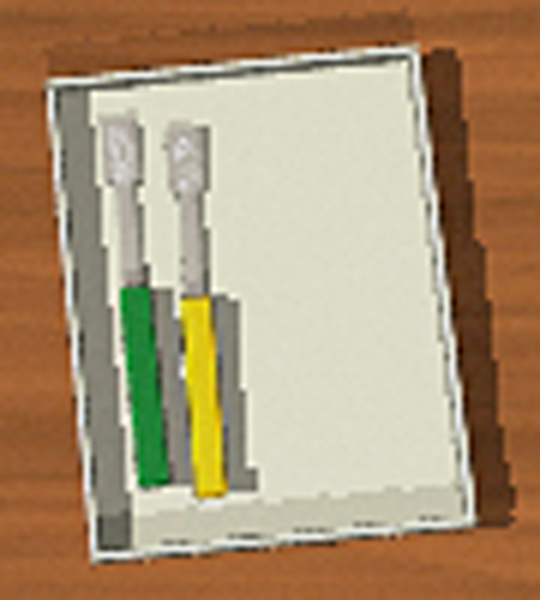

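The crop shows one lid shut on the bath, centre about (454,313), knob top (428,293). The blue handle's top face spans (275,164) to (459,165) and the blade end is at (632,172). In the tray, the rim corners are (48,82), (413,47), (475,524) and (93,560). The handles are at the bottom and the empty half is on the right.

```bash
python3 - <<'E'
from h import *
np.set_printoptions(precision=4,suppress=True)
c=load('top0')
A=lambda x,y,z:atz(c,69.5+(x+.5)/5,159.5+(y+.5)/5,z)
B=lambda x,y,z:atz(c,314.5+(x+.5)/6,184.5+(y+.5)/6,z)
h0,h1,t=A(275,164,.168),A(459,164,.168),A(632,172,.158)
print('handle',h0,h1,np.linalg.norm(h1-h0),'tip',t,np.linalg.norm((t-h0)[:2]))
d=t-h0; print('yaw',np.degrees(np.arctan2(d[1],d[0])), np.degrees(np.arctan2(*(h1-h0)[1::-1])))
k=A(428,293,.196);print('knob',k,'d axis',abs(np.cross((t-h0)[:2]/np.linalg.norm((t-h0)[:2]),(k-h0)[:2])))
l=[A(227,312,.156),A(682,312,.156),A(455,90,.156),A(455,536,.156)];print('lid',l,(l[0]+l[1])/2,(l[2]+l[3])/2, np.linalg.norm(l[0]-l[1]),np.linalg.norm(l[2]-l[3]))
q=[B(48,82,.018),B(413,47,.018),B(475,524,.018),B(93,560,.018)]
for i in range(4):print('tray',q[i],np.linalg.norm(q[i]-q[i-1]))
ce=sum(q)/4; x=(q[0]-q[3]+q[1]-q[2]);x/=np.linalg.norm(x);y=np.array([-x[1],x[0],0]);y*=np.sign(y@(q[0]-q[1]))
print('ctr',ce,'yaw',np.degrees(np.arctan2(x[1],x[0])),'free',ce-.04*y,'y',y)
# green/yellow spatula axis (handle top z .016)
for a,b in(((152,487),(136,288)),((210,495),(196,298))):
    p,r=B(*a,.016),B(*b,.016);e=r-p;print(np.degrees(np.arctan2(e[1],e[0])),np.linalg.norm(e))
    for w in(p,r):print((w-ce)@x,(w-ce)@y)
#side cross-check
s=load('side0');print(proj(s,k),proj(s,[*((h0+h1)/2)[:2],.168]),[proj(s,w) for w in q])
E
```

```text
handle [0.628  0.3285 0.168 ] [0.6284 0.2389 0.168 ] 0.08961354898902936 tip [0.6277 0.1581 0.158 ] 0.17048474975623468
yaw -90.10861865412652 -89.78026189441675
knob [0.558  0.2373 0.196 ] d axis 0.06989001013033268
lid [array([0.5576, 0.351 , 0.156 ]), array([0.5589, 0.1302, 0.156 ]), array([0.6696, 0.2487, 0.156 ]), array([0.4501, 0.2316, 0.156 ])] [0.5583 0.2406 0.156 ] [0.5598 0.2401 0.156 ] 0.2208323684938083 0.22012827170149632
tray [ 0.6589 -0.1452  0.018 ] 0.218094519004427
tray [ 0.676  -0.3102  0.018 ] 0.16594459908754217
tray [ 0.4594 -0.3342  0.018 ] 0.21799421388400267
tray [ 0.4419 -0.1672  0.018 ] 0.167863639777516
ctr [ 0.5591 -0.2392  0.018 ] yaw 6.055269610948939 free [ 0.5633 -0.279   0.018 ] y [-0.1055  0.9944  0.    ]
4.767818443417912 0.08987658098505662
-0.07905556446304801 0.0548654895012495
0.010798327564600472 0.05284610913907626
4.013696439829319 0.08872224423224774
-0.08505099489876775 0.029824659965471317
0.0036149321136254003 0.02666396247289323
(np.float64(302.5945558945236), np.float64(123.76933126215492)) (np.float64(321.6068509103021), np.float64(119.26109165125852)) [(np.float64(363.6927957219745), np.float64(246.9998636524369)), (np.float64(385.75099107823524), np.float64(291.12299513929963)), (np.float64(309.50231657873434), np.float64(313.1653755176853)), (np.float64(291.8485508639079), np.float64(265.7406523771199))]<stdin>:9: DeprecationWarning: Arrays of 2-dimensional vectors are deprecated. Use arrays of 3-dimensional vectors instead. (deprecated in NumPy 2.0)
```

```bash
python3 - <<'E'
from h import *
i=load('side0')['img'][:,:,::-1]
a=cv2.resize(i[90:205,245:360],(560,560),interpolation=cv2.INTER_CUBIC)
cv2.imwrite('pics/c.png',a)
E
```

```text
(no output)
```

View pics/c.png

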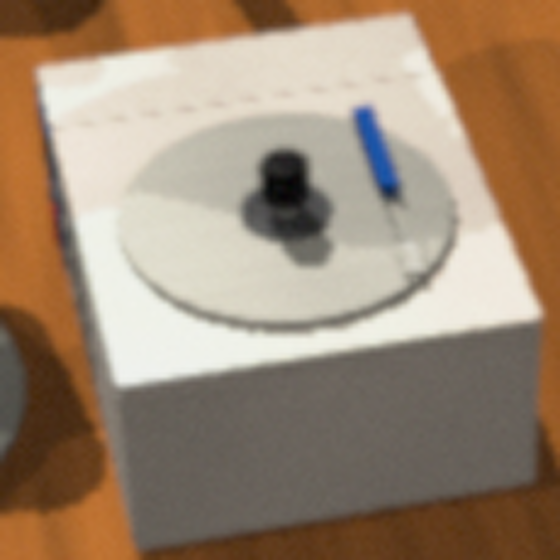

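Size confirmed: the bath's lid measures 220 mm, and it carries the blue spatula. Its knob reprojects to the side view within 1 px. First move is above the spatula grip at (0.628, 0.2635), gripper part-closed so the fingers clear the knob.

send_rows:
  deltas:
    - [0.66,-0.39,0,-0.65]
    - [0.66,-0.39,0,-0.65]
    - [0.66,-0.39,0,-0.65]
    - [0.66,-0.39,0,-0.65]
    - [0.66,-0.39,0,-0.65]
    - [0.66,-0.39,0,-0.65]
    - [0.66,-0.39,0,-0.65]
    - [0.66,-0.39,0,-0.65]
    - [0.66,-0.39,0,-0.65]
    - [0.66,-0.39,0,-0.65]
    - [0.66,-0.39,0,-0.65]
    - [0.66,-0.39,0,-0.65]
    - [0.66,-0.39,0,-0.65]
    - [0.66,-0.39,0,-0.65]
    - [0.66,-0.39,0,-0.65]
    - [0.66,-0.39,0,-0.65]
    - [0.66,-0.39,0,-0.65]
    - [0.66,-0.39,0,-0.65]
    - [0.66,-0.39,0,-0.65]
    - [0.66,-0.39,0,-0.65]
  gripper: 0.55
  newtons: 15

```text
time_s: 2.1
eef_pos: [0.6278, 0.2645, 0.2382]
eef_rot: [-179.9, 0.0, 90.0]
force: [-0.1, -1.1, -0.8]
gripper_width: 0.0394
grip_force: 0.0
```

send_rows:
  deltas:
    - [0,0,0,0]
    - [0,0,0,0]
    - [0,0,0,0]

```text
time_s: 2.4
eef_pos: [0.6264, 0.2656, 0.2387]
eef_rot: [-180.0, -0.0, 90.2]
force: [-0.5, 0.1, -0.1]
gripper_width: 0.0392
grip_force: 0.0
```

send_rows:
  deltas:
    - [0.03,-0.05,-0.38,0]
    - [0,0,-0.38,0]
    - [0,0,-0.38,0]
    - [0,0,-0.38,0]
    - [0,0,-0.38,0]
    - [0,0,-0.38,0]
    - [0,0,-0.08,0]
    - [0,0,-0.08,0]
    - [0,0,-0.08,0]
    - [0,0,-0.08,0]
    - [0,0,0,0]
    - [0,0,0,0]

```text
time_s: 3.6
eef_pos: [0.6282, 0.2636, 0.1609]
eef_rot: [180.0, -0.0, 90.1]
force: [-0.5, -0.9, 0.3]
gripper_width: 0.0396
grip_force: 0.0
```

```bash
python3 - <<'E'
from h import *
s=snap('side','s1');t=snap('top','t1')
a=cv2.resize(s['img'][80:190,250:370,::-1],(480,440),interpolation=cv2.INTER_CUBIC)
b=cv2.resize(t['img'][150:260,80:160+40,::-1],None,fx=4,fy=4,interpolation=cv2.INTER_CUBIC)[:440,:320]
cv2.imwrite('pics/d.png',np.hstack([a,b])); print(robot.state()['eef_pos'],robot.state()['force'])
E
```

```text
[0.62814059 0.26354966 0.16098846] [-0.00361762 -1.17518582 -0.26308874]
```

View pics/d.png

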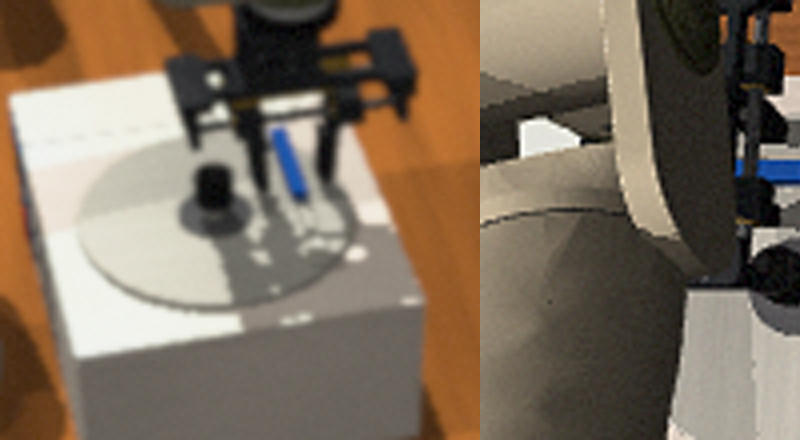

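The side crop shows the open fingers straddling the blue handle (about 290,165), clear of the knob. I'll close now.

send_rows:
  deltas:
    - [0,0,-0.06,0]
    - [0,0,0,0]

```text
time_s: 3.9
eef_pos: [0.628, 0.2635, 0.1587]
eef_rot: [-180.0, 0.0, 90.1]
force: [-0.3, 0.1, 0.6]
gripper_width: 0.04
grip_force: 0.0
```

send_rows:
  deltas:
    - [0,0,0,0]
    - [0,0,0,0]
    - [0,0,0,0]
    - [0,0,0,0]
    - [0,0,0,0]
    - [0,0,0,0]
    - [0,0,0,0]
    - [0,0,0,0]
  gripper: 1
  newtons: 15

```text
time_s: 4.7
eef_pos: [0.6281, 0.2635, 0.159]
eef_rot: [180.0, -0.0, 90.1]
force: [-0.7, -0.0, -0.2]
gripper_width: 0.0136
grip_force: 15.0
```

send_rows:
  deltas:
    - [0,0,0.1,0]
    - [0,0,0.2,0]
    - [0,0,0.3,0]
    - [0,0,0.4,0]
    - [0,0,0.5,0]
    - [0,0,0.5,0]
    - [0,0,0.5,0]
    - [0,0,0.4,0]
    - [0,0,0.3,0]
    - [0,0,0.1,0]
    - [0,0,0,0]

```text
time_s: 5.8
eef_pos: [0.6281, 0.2635, 0.2582]
eef_rot: [180.0, -0.0, 90.1]
force: [-0.1, -0.6, -0.6]
gripper_width: 0.014
grip_force: 15.0
```

send_rows:
  deltas:
    - [-0.07,-0.45,0,0.48]
    - [-0.07,-0.45,0,0.48]
    - [-0.07,-0.45,0,0.48]
    - [-0.07,-0.45,0,0.48]
    - [-0.07,-0.45,0,0.48]
    - [-0.07,-0.45,0,0.48]
    - [-0.07,-0.45,0,0.48]
    - [-0.07,-0.45,0,0.48]
    - [-0.07,-0.45,0,0.48]
    - [-0.07,-0.45,0,0.48]
    - [-0.07,-0.45,0,0.48]
    - [-0.07,-0.45,0,0.48]
    - [-0.07,-0.45,0,0.48]
    - [-0.07,-0.45,0,0.48]
    - [-0.07,-0.45,0,0.48]
    - [-0.07,-0.45,0,0.48]
    - [-0.07,-0.45,0,0.48]
    - [-0.07,-0.45,0,0.48]
    - [-0.07,-0.45,0,0.48]
    - [-0.07,-0.45,0,0.48]

```text
time_s: 7.8
eef_pos: [0.5857, -0.007, 0.2572]
eef_rot: [-180.0, -0.1, 138.2]
force: [0.5, -0.5, -1.2]
gripper_width: 0.0139
grip_force: 15.0
```

send_rows:
  deltas:
    - [-0.07,-0.45,0,0.48]
    - [-0.07,-0.45,0,0.48]
    - [-0.07,-0.45,0,0.48]
    - [-0.07,-0.45,0,0.48]
    - [-0.07,-0.45,0,0.48]
    - [-0.07,-0.45,0,0.48]
    - [-0.07,-0.45,0,0.48]
    - [-0.07,-0.45,0,0.48]
    - [-0.07,-0.45,0,0.48]
    - [-0.07,-0.45,0,0.48]
    - [-0.07,-0.45,0,0.48]
    - [-0.07,-0.45,0,0.48]
    - [-0.07,-0.45,0,0.48]
    - [-0.07,-0.45,0,0.48]
    - [-0.07,-0.45,0,0.48]
    - [-0.07,-0.45,0,0.48]
    - [-0.07,-0.45,0,0.48]
    - [-0.07,-0.45,0,0.48]
    - [-0.07,-0.45,0,0.48]
    - [-0.07,-0.45,0,0.48]

```text
time_s: 9.8
eef_pos: [0.5437, -0.2769, 0.2572]
eef_rot: [179.9, -0.1, -173.8]
force: [0.3, -0.5, 0.8]
gripper_width: 0.0139
grip_force: 15.0
```

send_rows:
  deltas:
    - [0,0,-0.4,0]
    - [0,0,-0.8,0]
    - [0,0,-0.8,0]
    - [0,0,-0.8,0]
    - [0,0,-0.8,0]
    - [0,0,-0.8,0]
    - [0,0,-0.6,0]
    - [0,0,-0.3,0]
    - [0,0,0,0]
    - [0,0,0,0]
    - [0,0,0,0]

```text
time_s: 10.9
eef_pos: [0.5444, -0.2766, 0.0999]
eef_rot: [-179.9, 0.1, -173.9]
force: [0.6, 0.1, -1.1]
gripper_width: 0.0136
grip_force: 15.0
```

```bash
python3 - <<'E'
from h import *
s=snap('side','s2');t=snap('top','t2')
a=cv2.resize(s['img'][210:330,270:400,::-1],(400,370),interpolation=cv2.INTER_CUBIC)
b=cv2.resize(t['img'][185:295,305:425,::-1],(400,370),interpolation=cv2.INTER_CUBIC)
cv2.imwrite('pics/e.png',np.hstack([a,b])); print(robot.state()['eef_pos'],robot.state()['eef_rot'])
E
```

```text
[ 0.54432919 -0.27660296  0.09977286] [-1.79939670e+02  6.43853219e-02 -1.73862707e+02]
```

View pics/e.png

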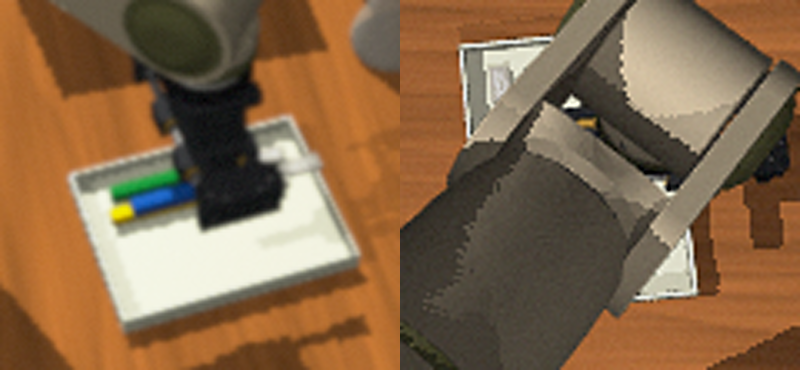

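The side crop shows the spatula level and parallel to the tray, handle at the same end as theirs, over the empty half. Next is a small y correction and lowering.

send_rows:
  deltas:
    - [-0.03,-0.08,-0.2,0]
    - [0,-0.07,-0.4,0]
    - [0,0,-0.5,0]
    - [0,0,-0.5,0]
    - [0,0,-0.4,0]
    - [0,0,-0.3,0]
    - [0,0,-0.2,0]
    - [0,0,-0.2,0]
    - [0,0,-0.1,0]
    - [0,0,-0.1,0]
    - [0,0,-0.05,0]
    - [0,0,-0.05,0]
    - [0,0,0,0]
    - [0,0,0,0]

```text
time_s: 12.4
eef_pos: [0.5432, -0.281, 0.0091]
eef_rot: [-180.0, 0.0, -173.9]
force: [-0.8, -0.1, 0.3]
gripper_width: 0.0136
grip_force: 15.0
```

send_rows:
  deltas:
    - [0,0,-0.03,0]
    - [0,0,-0.03,0]
    - [0,0,-0.03,0]
    - [0,0,0,0]
    - [0,0,0,0]

```text
time_s: 12.9
eef_pos: [0.5432, -0.281, 0.007]
eef_rot: [-180.0, 0.0, -173.8]
force: [-1.5, 1.5, 6.6]
gripper_width: 0.014
grip_force: 15.0
```

Touched down, about 6 N. I'll ease off slightly, release with a limited opening, and retreat.

send_rows:
  deltas:
    - [0,0,0.01,0]
    - [0,0,0,0]

```text
time_s: 13.1
eef_pos: [0.5432, -0.281, 0.007]
eef_rot: [-180.0, 0.0, -173.9]
force: [-1.8, 1.1, 5.7]
gripper_width: 0.0137
grip_force: 15.0
```

send_rows:
  deltas:
    - [0,0,0,0]
    - [0,0,0,0]
    - [0,0,0,0]
    - [0,0,0,0]
    - [0,0,0,0]
  gripper: 0.68

```text
time_s: 13.6
eef_pos: [0.5432, -0.2809, 0.0064]
eef_rot: [180.0, -0.0, -173.8]
force: [-0.1, -0.2, -0.1]
gripper_width: 0.0282
grip_force: 0.0
```

send_rows:
  deltas:
    - [0,0,0.1,0]
    - [0,0,0.2,0]
    - [0,0,0.4,0]
    - [0,0,0.7,0]
    - [0,0,0.9,0]
    - [0,0,0.9,0]
    - [0,0,0.9,0]
    - [0,0,0.9,0]
    - [0,0,0.9,0]
    - [0,0,0.9,0]
    - [0,0,0.9,0]
    - [0,0,0.4,0]

```text
time_s: 14.8
eef_pos: [0.5435, -0.2811, 0.2531]
eef_rot: [-179.8, 0.2, -173.8]
force: [-0.6, 0.0, -0.5]
gripper_width: 0.0284
grip_force: 0.0
```

send_rows:
  deltas:
    - [0.015,0.48,0,-0.4]
    - [0.015,0.48,0,-0.4]
    - [0.015,0.48,0,-0.4]
    - [0.015,0.48,0,-0.4]
    - [0.015,0.48,0,-0.4]
    - [0.015,0.48,0,-0.4]
    - [0.015,0.48,0,-0.4]
    - [0.015,0.48,0,-0.4]
    - [0.015,0.48,0,-0.4]
    - [0.015,0.48,0,-0.4]
    - [0.015,0.48,0,-0.4]
    - [0.015,0.48,0,-0.4]
    - [0.015,0.48,0,-0.4]
    - [0.015,0.48,0,-0.4]
    - [0.015,0.48,0,-0.4]
    - [0.015,0.48,0,-0.4]
    - [0.015,0.48,0,-0.4]
    - [0.015,0.48,0,-0.4]
  gripper: 0.25

```text
time_s: 16.6
eef_pos: [0.5509, -0.0211, 0.2494]
eef_rot: [-180.0, -0.0, 150.1]
force: [0.1, 0.2, -0.2]
gripper_width: 0.0666
grip_force: 0.0
```

send_rows:
  deltas:
    - [0.015,0.48,0,-0.4]
    - [0.015,0.48,0,-0.4]
    - [0.015,0.48,0,-0.4]
    - [0.015,0.48,0,-0.4]
    - [0.015,0.48,0,-0.4]
    - [0.015,0.48,0,-0.4]
    - [0.015,0.48,0,-0.4]
    - [0.015,0.48,0,-0.4]
    - [0.015,0.48,0,-0.4]
    - [0.015,0.48,0,-0.4]
    - [0.015,0.48,0,-0.4]
    - [0.015,0.48,0,-0.4]
    - [0.015,0.48,0,-0.4]
    - [0.015,0.48,0,-0.4]
    - [0.015,0.48,0,-0.4]
    - [0.015,0.48,0,-0.4]
    - [0.015,0.48,0,-0.4]
    - [0.015,0.48,0,-0.4]
    - [0,0,0,0]
    - [0,0,0,0]

```text
time_s: 18.6
eef_pos: [0.5591, 0.2372, 0.2494]
eef_rot: [-180.0, 0.0, 114.2]
force: [0.8, -0.9, 0.6]
gripper_width: 0.0663
grip_force: 0.0
```

```bash
python3 - <<'E'
from h import *
s=snap('side','s3');t=snap('top','t3')
a=cv2.resize(s['img'][80:200,240:370,::-1],(400,370),interpolation=cv2.INTER_CUBIC)
b=cv2.resize(t['img'][185:285,315:405,::-1],(400,444),interpolation=cv2.INTER_CUBIC)
a=cv2.copyMakeBorder(a,0,74,0,0,cv2.BORDER_CONSTANT)
cv2.imwrite('pics/f.png',np.hstack([a,b])); print(robot.state()['eef_pos'],robot.state()['eef_rot'])
E
```

```text
[0.55930598 0.23676475 0.24952111] [-1.79979747e+02  6.04120829e-03  1.14150217e+02]
```

View pics/f.png

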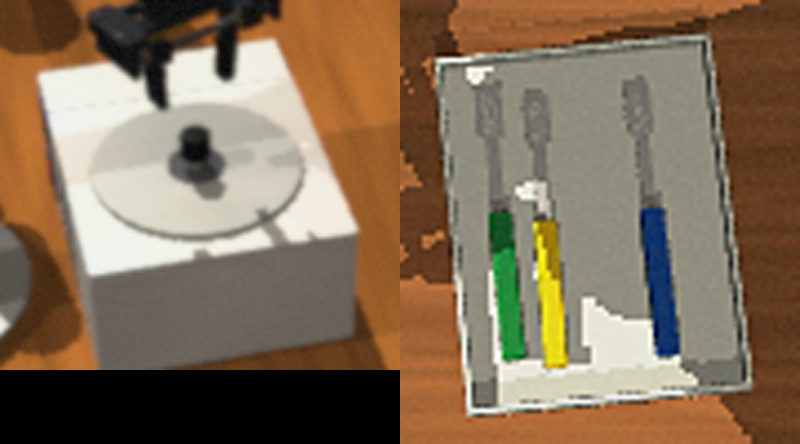

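The blue spatula lies flat in the empty half, parallel to the other two and with its handle at their end. The lid and knob are undisturbed. Now down onto the knob.

send_rows:
  deltas:
    - [-0.02,0.06,-0.2,0]
    - [0,0,-0.4,0]
    - [0,0,-0.4,0]
    - [0,0,-0.4,0]
    - [0,0,-0.4,0]
    - [0,0,-0.4,0]
    - [0,0,-0.3,0]
    - [0,0,-0.2,0]
    - [0,0,-0.12,0]
    - [0,0,-0.06,0]
    - [0,0,0,0]
    - [0,0,0,0]

```text
time_s: 19.9
eef_pos: [0.5589, 0.2393, 0.1635]
eef_rot: [180.0, 0.0, 114.1]
force: [0.2, 1.2, -0.7]
gripper_width: 0.066
grip_force: 0.0
```

send_rows:
  deltas:
    - [0,0,0,0]
    - [0,0,0,0]
    - [0,0,0,0]
    - [0,0,0,0]
    - [0,0,0,0]
    - [0,0,0,0]
    - [0,0,0,0]
    - [0,0,0,0]
    - [0,0,0,0]
    - [0,0,0,0]
  gripper: 1
  newtons: 35

```text
time_s: 20.9
eef_pos: [0.5589, 0.2393, 0.1632]
eef_rot: [180.0, 0.0, 114.1]
force: [2.2, 1.5, -0.6]
gripper_width: 0.0308
grip_force: 35.0
```

send_rows:
  deltas:
    - [0,0,0.05,0]
    - [0,0,0.1,0]
    - [0,0,0.15,0]
    - [0,0,0.2,0]
    - [0,0,0.2,0]
    - [0,0,0.2,0]
    - [0,0,0.1,0]
    - [0,0,0,0]
    - [0,0,0,0]

```text
time_s: 21.8
eef_pos: [0.5587, 0.2392, 0.193]
eef_rot: [-180.0, -0.0, 114.1]
force: [0.1, 0.9, -5.0]
gripper_width: 0.0309
grip_force: 35.0
```

send_rows:
  deltas:
    - [0,0,0.1,0]
    - [0,0,0.2,0]
    - [0,0,0.3,0]
    - [0,0,0.3,0]
    - [0,0,0.3,0]
    - [0,0,0.3,0]
    - [0,0,0.3,0]
    - [0,0,0.3,0]
    - [0,0,0.2,0]
    - [0,0,0.15,0]
    - [0,0,0.1,0]
    - [0,0,0.05,0]
    - [0,0,0,0]
    - [0,0,0,0]
    - [0,0,0,0]
    - [0,0,0,0]
    - [0,0,0,0]
    - [0,0,0,0]

```text
time_s: 23.6
eef_pos: [0.5587, 0.2392, 0.2711]
eef_rot: [-180.0, 0.0, 114.1]
force: [0.1, 0.1, -4.7]
gripper_width: 0.0309
grip_force: 35.0
```

```bash
python3 - <<'E'
from h import *
s=snap('side','s4')
cv2.imwrite('pics/g.png',cv2.resize(s['img'][30:210,160:420,::-1],(780,540),interpolation=cv2.INTER_CUBIC)); S=robot.state();print(S['eef_pos'],S['wrist_torque'],S['force'])
# predicted rim ellipse extremes for a level lid
n=np.linspace(0,2*np.pi,360);P=np.array([proj(s,[.5587+.11*np.cos(a),.2392+.11*np.sin(a),S['eef_pos'][2]-.1632+.156]) for a in n])
P=(P-[160,30])*3;print(P.min(0),P.max(0),P[P[:,0].argmin()],P[P[:,0].argmax()],P[P[:,1].argmin()],P[P[:,1].argmax()])
E
```

```text
[0.55875934 0.23924752 0.27112116] [-0.06999223  0.01503704  0.00852442] [ 0.59650164  0.15644715 -5.50216934]
[315.88839345 162.98077145] [535.16086591 292.1886168 ] [315.88839345 229.93065618] [535.16086591 224.48394587] [429.07365739 162.98077145] [420.7504859 292.1886168]
```

View pics/g.png

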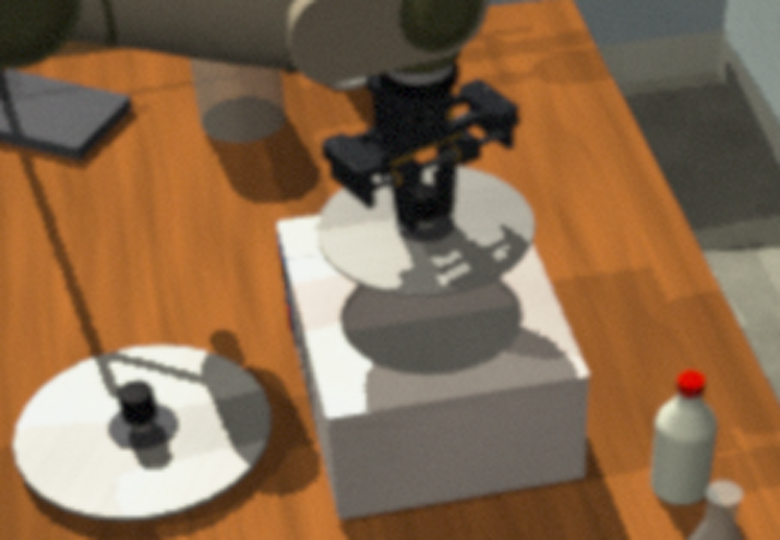

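The lid's outline, x 318–535 and bottom at 292, matches the level prediction of 316–535 and 292. It is held level above the opening, about 108 mm up, so I'll hand it in.

```bash
python3 -c "
from rig import robot
print(robot.job_done())"
```

```text
the job is handed in; nothing more can be done
None
```

The blue spatula lies flat in the empty half of the tray, parallel with the other two and handle at their end; the steel lid was handed in held level above the bath's opening, lifted 108 mm (its plug about 10 cm clear), at about 24 s.

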